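# Set the probe over the bearing in the inspection box

## Task

Slide the flat cover of the grey inspection box fully shut over the bearing compartment. Then take the slim probe (the one with the longer, thinner rod) out of the stand and lower its rod through the guide hole in the cover, without touching the sides of the hole, until the dark ring on the rod is level with the top rim of the guide. Finish while still holding the probe there, upright, still and centred in the hole; leave the stubby probe in the stand and do not disturb the other things.

Things in the scene. Friction and masses are not known exactly. Their poses are not given: they have to be found in the camera images.
- inspection_box: Grey metal box fixed to the bench, 124 (x) x 230 (y) x 70 mm high, with a compartment that holds a bearing at its -y end and a closed deck at its +y end. Origin at the centre of its underside; z up. The cover slides along the box's own y axis. The bearing lies fixed in the compartment, straight under where the guide hole is when the cover is shut; its top is 28 mm above the bench.
- cover (a joint): Slide joint of the flat aluminium cover, in m: 0 = fully shut (end stop), up to 0.085 = fully open, towards the box's +y. It moves with about 1.5 N of friction and stays where it is left. The cover is 102 x 120 x 6 mm; its top face is 66 mm above the bench.
- cover_grip (a point): Centre of the upright black grip bar near the +y edge of the cover, 84 mm above the bench. The bar is 48 mm long along the box's x, 10 mm thick along its y; it stands 32 mm above the cover, its top 98 mm above the bench. It moves with the cover. On its -y side there is 33 mm of free cover up to the guide.
- guide_mouth (a point): Centre of the top rim of the round steel guide on the cover, 76 mm above the bench; moves with the cover, 58 mm from the bar's middle towards the box's -y. The guide is a ring of 40 mm outside and 28 mm inside diameter, 10 mm high; its vertical hole goes on through the cover, 16 mm deep in all, into the compartment.
- stand: Fixed metal stand, 80 (x) x 170 (y) x 118 mm high, two sockets (24 mm holes in its top plate, top face 118 mm above the bench) 40 mm either side of its middle along its own y axis. Origin at the centre of its underside. The probe stands in one socket, the stubby probe in the other, each hanging by its handle, which rests on the plate.
- probe_grip (a point): Centre of the handle of the slim probe: a loose, 100 to 210 g, upright thing with a round black handle, 30 mm in diameter and 50 mm high (a small steel stud 16 mm wide and 4 mm high on top), and under it a steel rod 12 mm in diameter and 110 mm long. The handle's centre is 135 mm above the rod's tip. z points up along the rod. A dark ring goes round the rod 34 mm above its tip.
- probe_tip (a point): Centre of the lower end of the slim probe's rod; z points up along the rod.
- probe_ring (a point): Centre of the dark ring on the slim probe's rod, 34 mm above its tip.
- stub_grip (a point): Centre of the handle of the stubby probe, which is to be left alone: the same handle, but a rod 20 mm in diameter and 60 mm long, without a ring.
- marker_2: Felt marker lying on the bench between the stand and the box, 17 x 130 x 15 mm, a bystander. Origin at the centre of its underside.
- calculator: Desk calculator lying on the bench, 125 x 78 x 17 mm, a bystander. Origin at the centre of its underside.
Mind the look-alikes: they are no part of the job. Leave any yellow look-alike of the part that bears probe_grip alone.

How it is judged:
On the way:
1. the cover is fully shut, the probe still in its stand (value of joint cover below 0.004 m and distance of probe_grip from where it was at the start of the episode below 0.02 m), for 0.2 s.
At the end, for the whole second after the job is handed in: Cover shut within 4 mm; slim probe held by the fingers alone, touching neither cover, box nor bearing; tip and ring within 5 mm of the hole axis, ring within 8 mm of the rim height, within 0.08 rad of upright, under 10 mm/s; stubby probe within 30 mm of its place (value of joint cover below 0.004 m and horizontal distance between each of probe_tip, probe_ring and guide_mouth below 0.005 m and z of probe_ring in the frame of guide_mouth between -0.008 and 0.008 m and angle between probe_tip's own z axis and vertical below 0.08 rad and linear speed of probe below 0.01 m/s and contact force between the fingers and probe above 1 N and contact force between probe and inspection_box below 0.1 N and distance of stub_grip from where it was at the start of the episode below 0.03 m); the arm keeps its last pose, push and grip.
It fails at once if the slim probe touches the guide, the cover, the box or the bearing (contact force between probe and inspection_box above 0.3 N).
It fails at once if the stubby probe is moved by more than 30 mm (distance of stub_grip from where it was at the start of the episode above 0.03 m).
It fails at once if the marker is moved by more than 30 mm (distance of marker_2 from where it was at the start of the episode above 0.03 m).
It fails at once if the calculator is moved by more than 30 mm (distance of calculator from where it was at the start of the episode above 0.03 m).
It also fails if it takes over 62 s, if anything falls off the work surface, if the arm or the gripper's body presses on something with over 40 N, if the wrist force passes 120 N, or if a joint passes its speed limit or range.

## Robot

A 6-joint arm with a two-finger parallel gripper is mounted at the origin on a cart in front of the work surface, level with it; the furniture and walls round the work are solid. World frame = base frame: x ahead of the robot, y to its left, z up, the work surface at z = 0. Lengths are in m, angles in rad, forces in N, time in s.
With the tool pointing down it reaches from about 0.25 to 0.8 m from the base axis. Payload 3.9 kg.
Tool frame: the origin (TCP) lies midway between the tips of the shut fingers; the grasp point (between the pads) lies 19 mm behind it; x points along the fingers, y is the direction in which the jaws open and shut, and the axes are right-handed (so a half turn about x gives the same grasp; the last joint's range is limited). The gripper opens to 85 mm and grips with 20 to 120 N. Pads are 22 mm wide; open, the fingers measure 114 mm over their backs; the gripper's body (76 mm by 85 mm) begins 54 mm behind the grasp point. The pads swing forward as they close: fully open they stand 13 mm farther back than shut.
Start: joints at [-1.196, 0.26, -0.138, 1.173, 0, 1.571], TCP at [0.192, -0.489, 0.231] pointing down, gripper open.
Joint ranges: [-2.78, 2.78], [-0.83, 1.72], [-1.28, 1.37], [-1.9, 2.12], [-1.57, 1.48], [-3.14, 3.14]. Speed limits (rad/s): [2.57, 2.57, 3.14, 3.14, 3.14, 3.14].

## Interface

Orientations are given as a 3x3 rotation matrix whose columns are the frame's x, y, z axes.
In Python, from bench import env gives the robot as it stands.
- The arm moves only by the tool move_arm, never from a script. Its argument "plan" is a list of rows, each a list of 5 numbers: the shift along the world's x, y, z in cm, then the turn about the world's z in degrees, then the opening, from 0 (shut) to 1 (fully open). In form: [[tx, ty, tz, roll, grip], ...]. A call has 1 to 20 rows; each row shifts and turns the commanded pose from where the row before left it; what a row does not reach is not made up. A row lasts 1/8 s, in which the tool goes at most 62.5 mm and 10.7 degrees, less where a joint would pass 70% of its speed; a pose out of reach is approached as far as the arm can. A call is refused whole if a number of a shift passes 6.25 or a number of a turn 10.7, either way. A call with a gripper value outside its range is refused whole. The fingers move at their own pace and stop on an object; "force" is the grip in N (left out, the last holds). Time passes only in rows, so rows that do not move let the fingers close. It gives the time, the measured TCP pose, the force and the opening at its end, in the units of the state.
- env.sense(): the state, without advancing time (a new reading comes with each control period).
- env.camera(name): name is "scene" or "top"; returns the picture (420x560x3 uint8, red, green, blue); there is no depth.
- env.get_calibration(name): a dict with "fov_y" (degrees; the focal length in pixels is half the picture's height over the tangent of half this angle, whatever the lens; pixels are square), "cx", "cy" (the principal point, pixels), "world_from_camera" (4x4, takes a point from camera to world coordinates). Camera axes: x right, y down, z forward; pixel columns grow to the right and rows downward; lengths in m; the calibration is good to about 2 mm. A picture is of the moment at which its call begins. get_calibration takes no time and is no camera call.
- env.finish_job(): hands the job in, once; it reports no verdict.
The state is a dict: "time_s": time; "joint_pos": joint angles; "qd": joint speeds; "effort": joint torques, N m; "tcp_pos": TCP position; "eef_rot": TCP orientation; "force": force on the tool from outside, world axes, zero at the start; "moment": the same for the moment, N m; "opening": finger opening in m.
Only numpy, scipy, OpenCV 4.12 (cv2) and the standard library are available. Lean on these libraries where they do the work, as an engineer would, in place of code of your own. Each camera call takes 0.05 s, during which the arm holds its last target.

## Working session

There is one attempt and no reset: what is moved stays moved. The work goes in short steps, Python scripts to look and compute and a tool call to move; the robot and the scene stay as the last step left them, time stands still between calls to the robot, and variables do not carry over. Pictures are saved under pics/ and viewed, and the job is handed in when it is done.

Besides the shell and the picture viewer there is one more tool, called by a JSON object that holds its "name" and its "arguments". move_arm: Moves the arm, as the interface text tells. Its arguments: {"type":"object","properties":{"plan":{"type":"array","items":{"type":"array","items":{"type":"number"}}},"force":{"type":"number"}},"required":["plan"]}

```bash
ls; mkdir -p pics
python3 - <<'E'
from bench import env
import cv2
s=env.sense();print({k:s[k] for k in('time_s','tcp_pos','eef_rot','opening','force')})
for n in('scene','top'):
    im=env.camera(n);cv2.imwrite(f'pics/{n}0.png',im[:,:,::-1]);print(n,env.get_calibration(n))
E
```

```text
pics
{'time_s': 0.0, 'tcp_pos': array([ 0.19196029, -0.4879395 ,  0.23046686]), 'eef_rot': array([[-7.31215218e-04,  3.66127474e-01, -9.30564419e-01],
       [ 1.76262748e-03, -9.30562750e-01, -3.66128203e-01],
       [-9.99998179e-01, -1.90795693e-03,  3.50952972e-05]]), 'opening': 0.08564919583764993, 'force': array([-0.02395737, -0.50545005, -0.45986689])}
scene {'fov_y': 49.32632819972638, 'cx': 285.8568601914156, 'cy': 203.1788434828635, 'world_from_camera': array([[-0.4366261 , -0.67179119,  0.59837634, -0.2768343 ],
       [-0.89962522,  0.33022516, -0.2857023 ,  0.25779516],
       [-0.00566663, -0.66305953, -0.74854523,  1.12369419],
       [ 0.        ,  0.        ,  0.        ,  1.        ]])}
top {'fov_y': 53.96650112692705, 'cx': 282.3113035170533, 'cy': 207.87071042549567, 'world_from_camera': array([[-2.00950007e-03, -9.91000718e-01,  1.33841472e-01,
         3.42975566e-01],
       [-9.99964060e-01,  8.88957540e-04, -8.43139478e-03,
        -1.18397789e-01],
       [ 8.23653889e-03, -1.33853605e-01, -9.90966887e-01,
         1.55053091e+00],
       [ 0.00000000e+00,  0.00000000e+00,  0.00000000e+00,
         1.00000000e+00]])}
```

View pics/scene0.png

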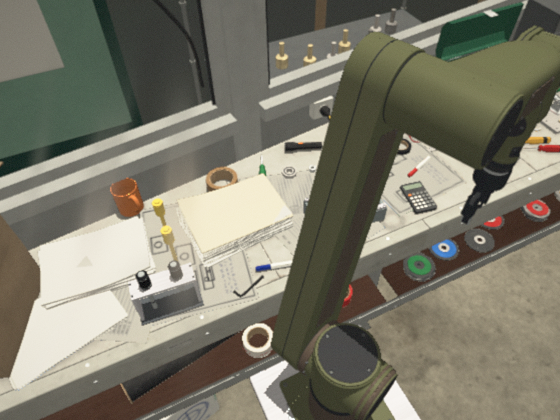

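View pics/top0.png

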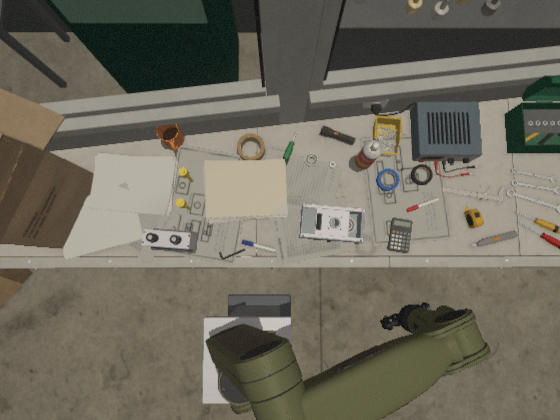

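Run:
```python
import cv2,numpy as np
t=cv2.imread('pics/top0.png');s=cv2.imread('pics/scene0.png')
a=cv2.resize(t[155:265,130:270],None,fx=5,fy=5,interpolation=cv2.INTER_CUBIC)
cv2.imwrite('pics/c1.png',a)
cv2.imwrite('pics/c2.png',cv2.resize(t[190:260,285:415],None,fx=6,fy=6,interpolation=cv2.INTER_CUBIC))
cv2.imwrite('pics/c3.png',cv2.resize(s[190:330,110:250],None,fx=4,fy=4,interpolation=cv2.INTER_CUBIC))
```

```text
(no output)
```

View pics/c1.png

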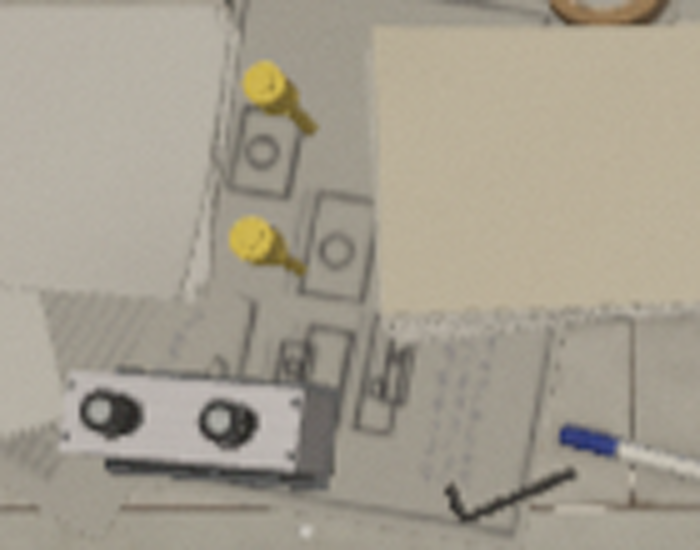

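View pics/c2.png

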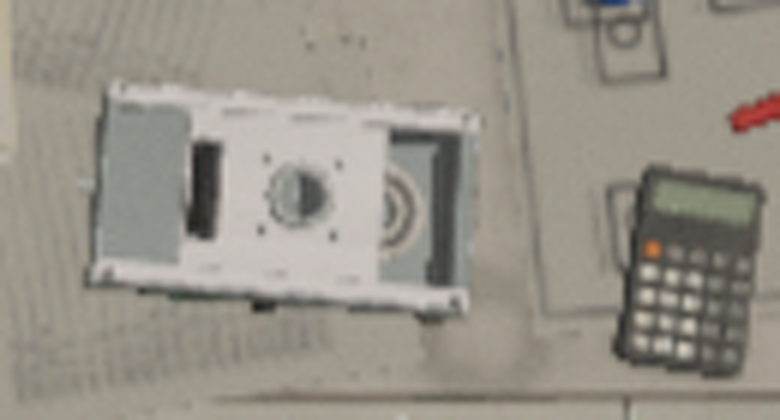

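View pics/c3.png

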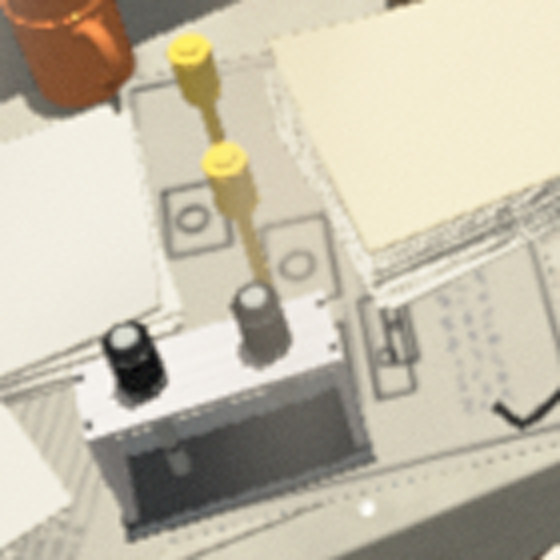

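```bash
cat > h.py <<'E'
import numpy as np,cv2
from bench import env
def cal(n):
    c=env.get_calibration(n);return 210/np.tan(np.radians(c['fov_y']/2)),c['cx'],c['cy'],np.array(c['world_from_camera'])
def ray(n,u,v,z):
    f,cx,cy,T=cal(n);d=T[:3,:3]@np.array([(u-cx)/f,(v-cy)/f,1]);o=T[:3,3];return o+d*(z-o[2])/d[2]
def proj(n,p):
    f,cx,cy,T=cal(n);q=T[:3,:3].T@(np.array(p)-T[:3,3]);return np.array([cx+f*q[0]/q[2],cy+f*q[1]/q[2]])
E
python3 - <<'E'
from h import *
# top: handle stud tops (crop/5+offset)
t=cv2.imread('pics/top0.png');s=cv2.imread('pics/scene0.png')
for nm,(u,v) in {'L':(130+98/5,155+412/5),'R':(130+218/5,155+418/5)}.items():
    p=ray('top',u,v,.172);print(nm,p)
    for z in(.172,.168,.118,.058,.008,.042): print(z,(proj('scene',[p[0],p[1],z])-[120,260])*8)
c=s[260:325,120:210].astype(float);c=np.clip((c/255)**.5*255*1.1,0,255).astype(np.uint8)
cv2.imwrite('pics/c4.png',cv2.resize(c,None,fx=8,fy=8,interpolation=cv2.INTER_CUBIC))
E
```

```text
L [0.4302837  0.31223765 0.172     ]
0.172 [175.8253217  113.78114925]
0.168 [178.96822808 120.90721133]
0.118 [216.88602712 206.88005204]
0.058 [259.27893488 302.99952094]
0.008 [292.26563061 377.79183508]
0.042 [270.05537658 327.43346302]
R [0.42616845 0.2323155  0.172     ]
0.172 [432.84682963  27.81742849]
0.168 [435.26063617  35.04164553]
0.118 [464.40029646 122.25295563]
0.058 [497.01876227 219.87588972]
0.008 [522.42883381 295.92501335]
0.042 [505.31719415 244.71204457]
```

View pics/c4.png

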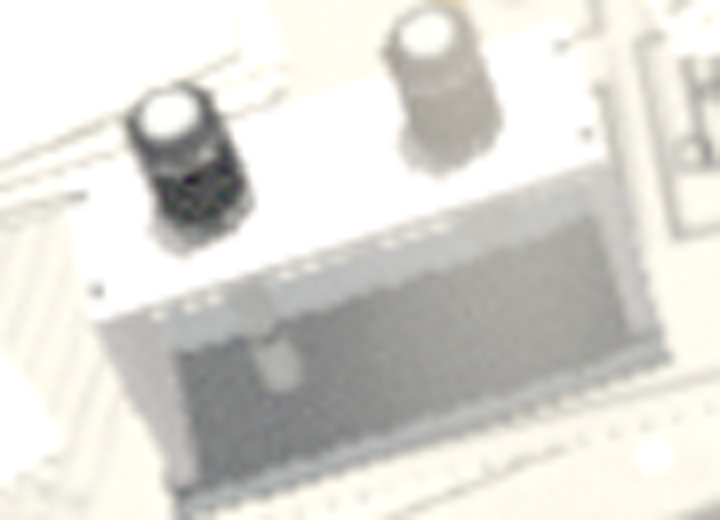

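Run:
```python
from h import *
o=np.array([285,190]);
C=[ray('top',*(np.array(p)/6+o),.07)[:2] for p in[(108,84),(480,117),(463,313),(90,280)]]
print(C,np.mean(C,0))
for a,b in((0,1),(3,2),(0,3),(1,2)): d=C[b]-C[a];print(np.linalg.norm(d),np.degrees(np.arctan2(d[1],d[0])))
print('guide',ray('top',*(np.array((299,195))/6+o),.076)); print('bar',ray('top',*(np.array((206,190))/6+o),.098))
```

```text
[array([ 0.55704321, -0.20609382]), array([ 0.53670709, -0.43086025]), array([ 0.418516  , -0.41726233]), array([ 0.43857162, -0.19428561])] [ 0.48770948 -0.3121255 ]
0.22568453463307772 -95.1698560396213
0.22387685007340508 -95.13963376186159
0.11905860082338532 174.3080608680284
0.11897073715264013 173.43695737135857
guide [ 0.48889972 -0.31962107  0.076     ]
bar [ 0.48975102 -0.26173797  0.098     ]
```

{"name": "move_arm", "arguments": {"plan": [[2,2,0,4,0],[4.3,4,0,9,0],[4.3,4,0,9,0],[4.3,4,0,9,0],[4.3,4,0,9,0],[4.3,4,0,9,0],[4.3,4,0,9,0],[2.3,2,0,10,0],[0,0,0,0,0],[0,0,0,0,0]], "force": 60}}

```text
time_s: 1.35
tcp_pos: [0.4924, -0.2087, 0.2309]
eef_rot: [[-0.002, 1.0, -0.011], [0.0, -0.011, -1.0], [-1.0, -0.002, -0.0]]
force: [-0.2, 0.0, -0.8]
opening: 0.0
```

{"name": "move_arm", "arguments": {"plan": [[0.4,0,-3,-5,0],[0,0,-4,0,0],[0,0,-4,0,0],[0,0,-3,0,0],[0,0,-0.9,0,0],[0,0,0,0,0],[0,0,0,0,0]]}}

```text
time_s: 2.22
tcp_pos: [0.4981, -0.2093, 0.0838]
eef_rot: [[0.002, 0.995, -0.097], [-0.001, -0.097, -0.995], [-1.0, 0.003, 0.001]]
force: [-0.2, 0.6, 0.7]
opening: -0.0004
```

Run:
```python
from h import *
for n in('scene','top'):
    im=env.camera(n)[:,:,::-1]
    if n=='top': im=cv2.resize(im[170:270,265:425],None,fx=5,fy=5,interpolation=cv2.INTER_CUBIC)
    cv2.imwrite(f'pics/{n}1.png',im)
```

```text
(no output)
```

View pics/top1.png

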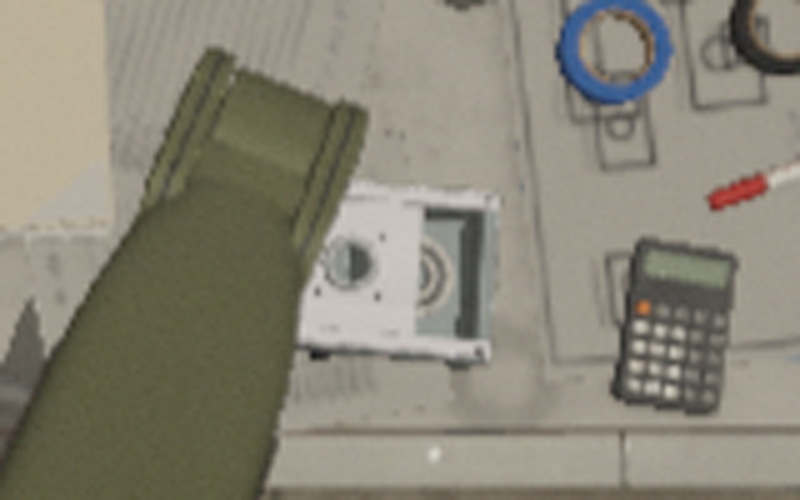

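View pics/scene1.png

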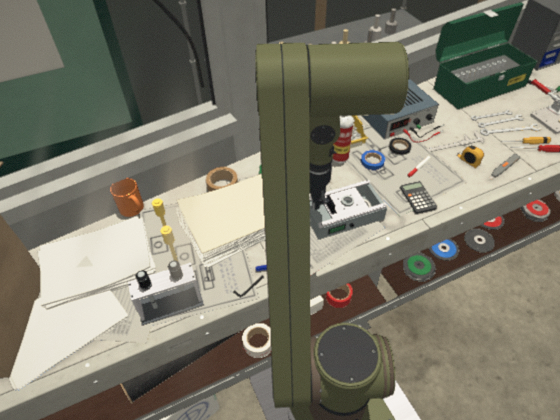

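{"name": "move_arm", "arguments": {"plan": [[-0.1,-1,0,0,0],[-0.1,-1,0,0,0],[-0.1,-1,0,0,0],[-0.1,-1,0,0,0],[-0.1,-1,0,0,0],[-0.1,-1,0,0,0],[-0.1,-1,0,0,0],[0,0,0,0,0]]}}

```text
time_s: 3.32
tcp_pos: [0.4899, -0.2797, 0.0822]
eef_rot: [[-0.001, 0.995, -0.098], [-0.001, -0.098, -0.995], [-1.0, -0.0, 0.001]]
force: [0.5, 0.1, -0.5]
opening: 0.0001
```

{"name": "move_arm", "arguments": {"plan": [[-0.05,-0.5,0,0,0],[-0.05,-0.5,0,0,0],[0,-0.3,0,0,0]]}}

```text
time_s: 3.7
tcp_pos: [0.4886, -0.2915, 0.0821]
eef_rot: [[-0.001, 0.995, -0.096], [0.0, -0.096, -0.995], [-1.0, -0.001, -0.0]]
force: [-1.1, 1.2, -0.2]
opening: 0.0002
```

Run:
```python
from h import *
for n in('scene','top'):
    im=env.camera(n)[:,:,::-1]
    if n=='top': im=cv2.resize(im[170:270,265:425],None,fx=5,fy=5,interpolation=cv2.INTER_CUBIC)
    else: im=cv2.resize(im[130:250,280:420],None,fx=5,fy=5,interpolation=cv2.INTER_CUBIC)
    cv2.imwrite(f'pics/{n}2.png',im)
```

```text
(no output)
```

View pics/top2.png

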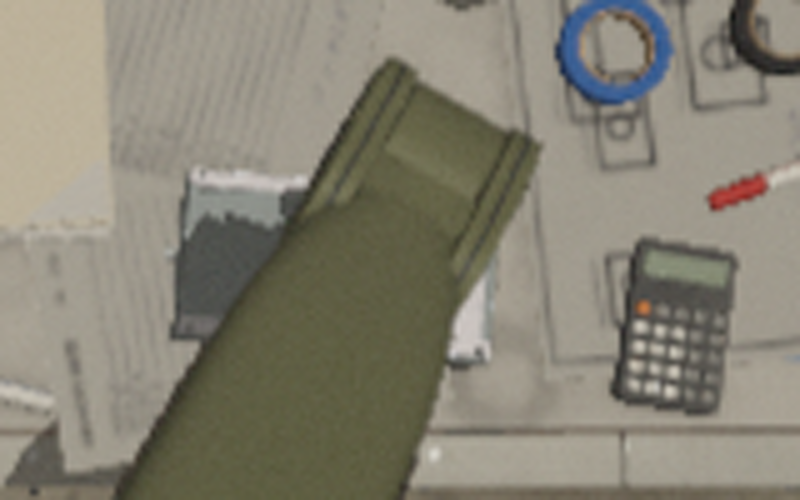

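View pics/scene2.png

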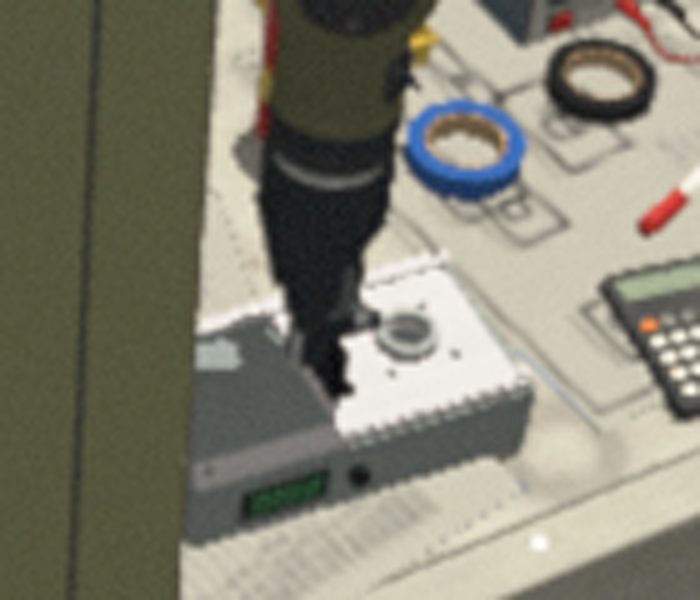

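{"name": "move_arm", "arguments": {"plan": [[0,-0.3,0,0,0],[0,-0.3,0,0,0],[0,-0.2,0,0,0],[0,0,0,0,0]]}}

```text
time_s: 4.3
tcp_pos: [0.4888, -0.2962, 0.0822]
eef_rot: [[-0.0, 0.995, -0.095], [0.007, -0.095, -0.995], [-1.0, -0.001, -0.007]]
force: [-0.8, 9.9, 3.9]
opening: 0.0001
```

{"name": "move_arm", "arguments": {"plan": [[0,-0.2,0,0,0],[0,0,0,0,0],[0,0,0,0,0]]}}

```text
time_s: 4.68
tcp_pos: [0.4887, -0.2962, 0.0822]
eef_rot: [[-0.0, 0.996, -0.094], [0.011, -0.094, -0.996], [-1.0, -0.001, -0.011]]
force: [-0.1, 14.0, 6.1]
opening: 0.0001
```

{"name": "move_arm", "arguments": {"plan": [[0,1,0,0,0],[0,1,1,0,0],[0,1,4,0,0.5],[0,2,5,0,1],[-1,4,5,4,1],[-1,5,2,4,1],[-1,5,0,0,1],[-1,5,0,0,1],[-1,5,0,0,1],[-1,5,0,0,1],[-1,5,0,0,1],[0,5,0,0,1],[0,5,0,0,1],[0,0,0,0,1],[0,0,0,0,1]]}}

```text
time_s: 6.55
tcp_pos: [0.4196, 0.1868, 0.251]
eef_rot: [[0.001, 0.999, 0.044], [-0.001, 0.044, -0.999], [-1.0, 0.001, 0.001]]
force: [0.3, 0.1, 0.2]
opening: 0.0854
```

Run:
```python
from h import *
for n in('scene','top'):
    im=env.camera(n)[:,:,::-1]
    cv2.imwrite(f'pics/{n}3f.png',im)
    if n=='top': im=cv2.resize(im[190:260,285:375],None,fx=8,fy=8,interpolation=cv2.INTER_CUBIC)
    else: im=cv2.resize(im[160:245,280:395],None,fx=6,fy=6,interpolation=cv2.INTER_CUBIC)
    cv2.imwrite(f'pics/{n}3.png',im)
```

```text
(no output)
```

View pics/top3.png

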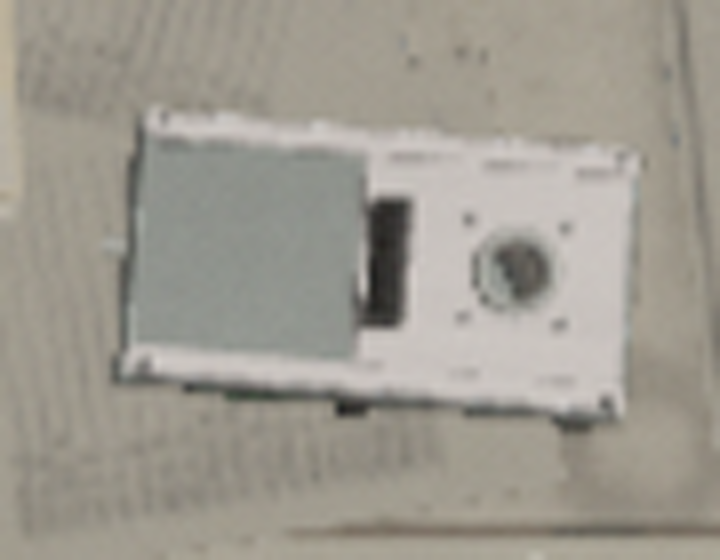

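View pics/scene3.png

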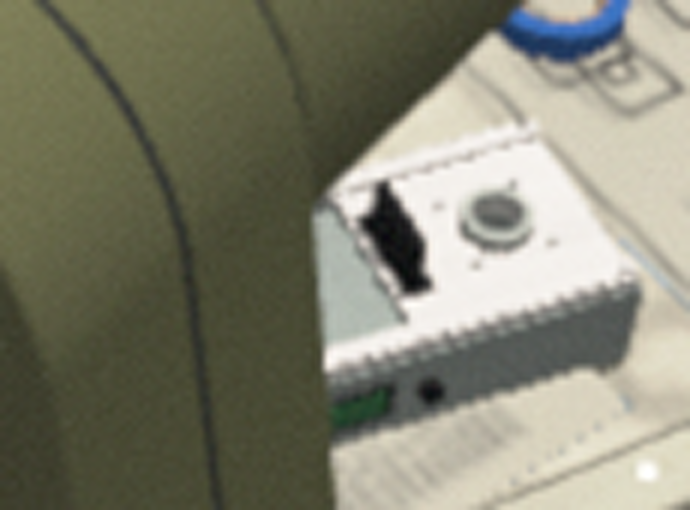

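View pics/scene3f.png

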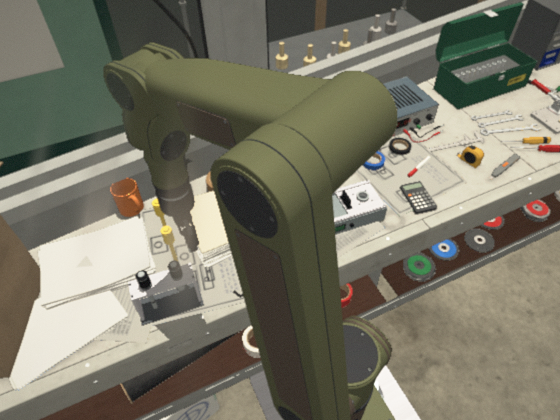

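```bash
python3 - <<'E'
from h import *
def T(p): return np.array(p,float)/8+[285,190]-7/16
def S(p): return np.array(p,float)/6+[280,160]-5/12
# note cv2.resize centre offset: src=(dst+.5)/k-.5
Tt=[T(p) for p in[(469,219),(565,228),(463,318),(560,325)]];Ss=[S(p) for p in[(437,206),(512,185),(477,266),(553,242)]]
a=[ray('top',*p,.066)[:2] for p in Tt];b=[ray('scene',*p,.066)[:2] for p in Ss]
print('screws top',np.round(a,4),np.mean(a,0));print('scene',np.round(b,4),np.mean(b,0))
for n,f,c in(('top','pics/top3f.png',(349,223.5)),('scene','pics/scene3f.png',(362.5,196))):
    im=cv2.imread(f);k=10
    x0,y0=int(c[0])-9,int(c[1])-9
    cr=cv2.resize(im[y0:y0+19,x0:x0+19],None,fx=30,fy=30,interpolation=cv2.INTER_CUBIC)
    cv2.imwrite(f'pics/g_{n}.png',cr);print(n,x0,y0)
C=[ray('top',*T(p),.07)[:2] for p in[(146,108),(642,152),(621,417),(120,377)]];print(np.round(C,4),np.mean(C,0))
E
python3 -c "
import cv2,numpy as np
cv2.imwrite('pics/g.png',np.hstack([cv2.imread('pics/g_top.png'),cv2.imread('pics/g_scene.png')])[:, :, :])"
python3 -c "
import cv2;i=cv2.imread('pics/g.png');cv2.imwrite('pics/g.png',cv2.resize(i,(800,400)))"
```

```text
screws top [[ 0.5101 -0.3517]
 [ 0.506  -0.3952]
 [ 0.4652 -0.348 ]
 [ 0.4619 -0.3918]] [ 0.48578559 -0.37165978]
scene [[ 0.5114 -0.3506]
 [ 0.5069 -0.3939]
 [ 0.4664 -0.3471]
 [ 0.4632 -0.3911]] [ 0.4869568  -0.37068491]
top 340 214
scene 353 187
[[ 0.5605 -0.2054]
 [ 0.5401 -0.4303]
 [ 0.4202 -0.4174]
 [ 0.4385 -0.1927]] [ 0.4898375  -0.31145503]
```

View pics/g.png

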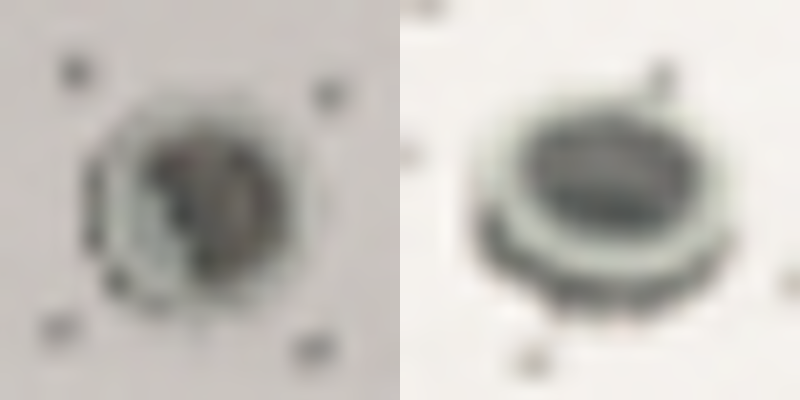

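Run:
```python
from h import *
print(ray('scene',362.5,194.7,.076),ray('top',349.2,223.2,.076))
for n,k,o in(('scene',16,(130,262)),('top',16,(140,228))):
    im=cv2.imread(f'pics/{n}3f.png');u,v=o
    cv2.imwrite(f'pics/s_{n}.png',cv2.resize(im[v:v+24,u:u+24],None,fx=k,fy=k,interpolation=cv2.INTER_CUBIC))
cv2.imwrite('pics/s.png',np.hstack([cv2.imread('pics/s_scene.png'),cv2.imread('pics/s_top.png')]))
```

```text
[ 0.48727537 -0.37119663  0.076     ] [ 0.48631122 -0.37126968  0.076     ]
```

View pics/s.png

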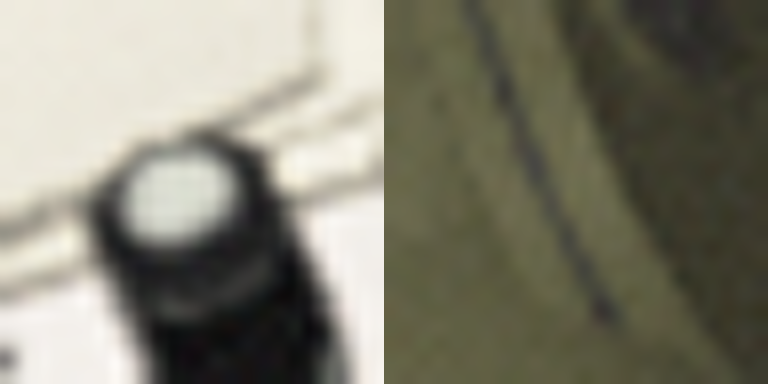

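Run:
```python
from h import *
print(ray('scene',140.8,273.4,.172))
im=cv2.imread('pics/top0.png');cv2.imwrite('pics/s2.png',cv2.resize(im[225:253,138:190],None,fx=14,fy=14,interpolation=cv2.INTER_CUBIC))
```

```text
[0.43390648 0.31424813 0.172     ]
```

View pics/s2.png

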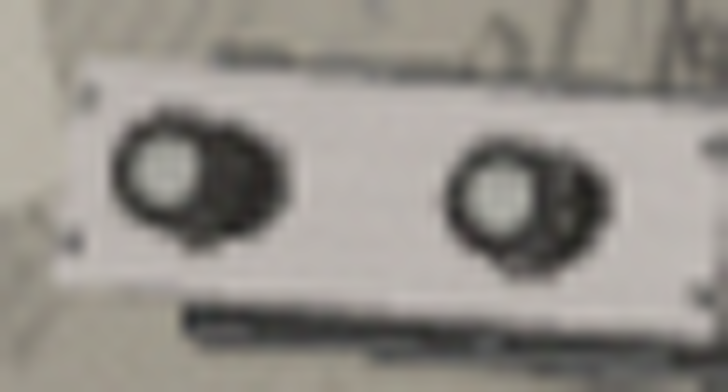

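{"name": "move_arm", "arguments": {"plan": [[0.3,3,0,0,1],[0.5,5,0,0,1],[0.5,4,0,0,1],[0,0.7,0,0,1],[0,0,0,0,1],[0,0,0,0,1]]}}

```text
time_s: 7.4
tcp_pos: [0.4325, 0.3124, 0.2506]
eef_rot: [[-0.0, 0.999, 0.041], [-0.001, 0.041, -0.999], [-1.0, -0.0, 0.001]]
force: [-0.2, 0.2, -0.2]
opening: 0.0851
```

Run:
```python
from h import *
im=env.camera('scene')[:,:,::-1]
cv2.imwrite('pics/s4.png',cv2.resize(im[190:330,90:240],None,fx=4,fy=4,interpolation=cv2.INTER_CUBIC))
```

```text
(no output)
```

View pics/s4.png

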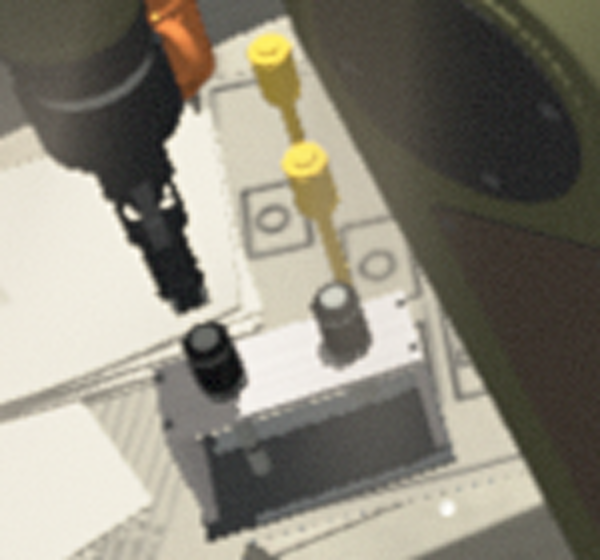

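{"name": "move_arm", "arguments": {"plan": [[0,0.1,-4,0,1],[0,0,-4,0,1],[0,0,-2.5,0,1],[0,0,-1.5,0,1],[0,0,-0.4,0,1],[0,0,0,0,1],[0,0,0,0,1]]}}

```text
time_s: 8.32
tcp_pos: [0.4333, 0.3155, 0.1277]
eef_rot: [[0.002, 0.999, 0.043], [0.001, 0.043, -0.999], [-1.0, 0.002, -0.001]]
force: [-0.8, 0.5, 0.1]
opening: 0.0852
```

Run:
```python
from h import *
im=env.camera('scene')[:,:,::-1]
cv2.imwrite('pics/s5.png',cv2.resize(im[210:330,90:210],None,fx=5,fy=5,interpolation=cv2.INTER_CUBIC))
```

```text
(no output)
```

View pics/s5.png

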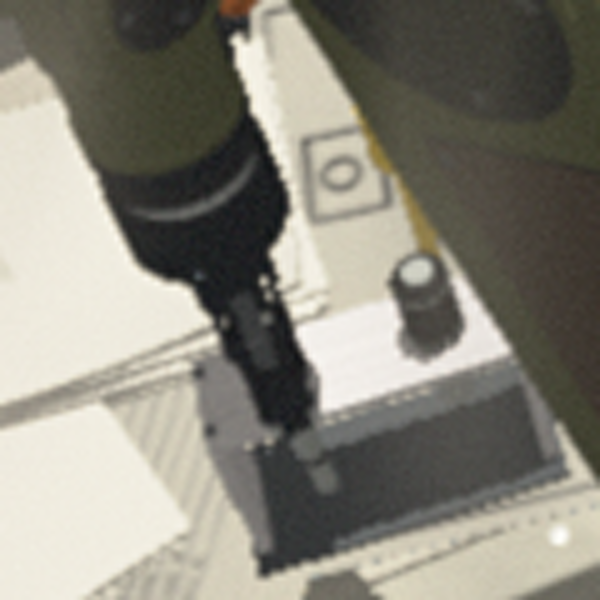

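{"name": "move_arm", "arguments": {"plan": [[0,-0.2,0,0,1],[0,0,0,0,0.6],[0,0,0,0,0.2],[0,0,0,0,0],[0,0,0,0,0],[0,0,0,0,0],[0,0,0,0,0],[0,0,0,0,0],[0,0,0,0,0]], "force": 70}}

```text
time_s: 9.5
tcp_pos: [0.4328, 0.3131, 0.1268]
eef_rot: [[0.0, 0.999, 0.043], [0.0, 0.043, -0.999], [-1.0, 0.0, -0.0]]
force: [-0.3, -1.5, 4.7]
opening: 0.0285
```

{"name": "move_arm", "arguments": {"plan": [[0,0,0.5,0,0],[0,0,1,0,0],[0,0,1.5,0,0],[0,0,2,0,0],[0,0,2,0,0],[0,0,2,0,0],[0,0,2,0,0],[0,0,2,0,0],[0,0,1.5,0,0],[0,0,0.5,0,0],[0,0,0,0,0],[0,0,0,0,0]]}}

```text
time_s: 11.0
tcp_pos: [0.4321, 0.3128, 0.2757]
eef_rot: [[-0.001, 0.999, 0.043], [-0.001, 0.043, -0.999], [-1.0, -0.001, 0.001]]
force: [-0.8, -0.4, -2.1]
opening: 0.0287
```

Run:
```python
from h import *
im=env.camera('scene')[:,:,::-1]
cv2.imwrite('pics/s6.png',cv2.resize(im[170:330,80:220],None,fx=4,fy=4,interpolation=cv2.INTER_CUBIC))
```

```text
(no output)
```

View pics/s6.png

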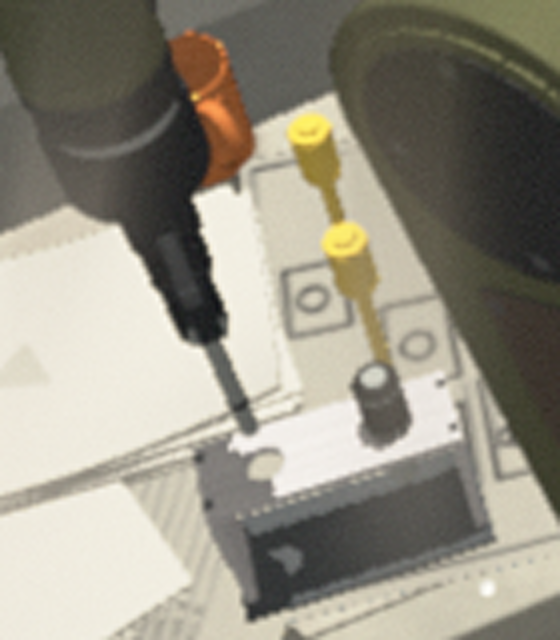

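Run:
```python
from h import *
p=proj('scene',[.4325,.3132,.157]);print((p+.375-[80,170])*4)
p=proj('scene',[.4325,.3132,.191]);print((p+.375-[80,170])*4)
```

```text
[252.82926678 429.48632975]
[239.35538674 399.01336981]
```

{"name": "move_arm", "arguments": {"plan": [[0.3,-1,0,0,0],[0.3,-2,0,0,0],[0.3,-3,0,0,0],[0.3,-4,0,0,0],[0.3,-5,0,0,0],[0.3,-5,0,0,0],[0.3,-5,0,0,0],[0.3,-5,0,0,0],[0.3,-5,0,0,0],[0.3,-5,0,0,0],[0.3,-5,0,0,0],[0.3,-5,0,0,0],[0.3,-5,0,0,0],[0.3,-5,0,0,0],[0.3,-4,0,0,0],[0.3,-2.5,0,0,0],[0.3,-1.4,0,0,0],[0.3,-0.5,0,0,0],[0,0,0,0,0],[0,0,0,0,0]]}}

```text
time_s: 13.55
tcp_pos: [0.4865, -0.37, 0.2767]
eef_rot: [[-0.0, 0.999, 0.044], [0.0, 0.044, -0.999], [-1.0, -0.0, -0.0]]
force: [0.7, 0.4, -2.2]
opening: 0.0288
```

Run:
```python
from h import *
im=env.camera('scene')[:,:,::-1];cv2.imwrite('pics/s7f.png',im)
cv2.imwrite('pics/s7.png',cv2.resize(im[120:240,290:430],None,fx=5,fy=5,interpolation=cv2.INTER_CUBIC))
im=env.camera('top')[:,:,::-1]
cv2.imwrite('pics/t7.png',cv2.resize(im[180:270,285:405],None,fx=5,fy=5,interpolation=cv2.INTER_CUBIC))
```

```text
(no output)
```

View pics/s7.png

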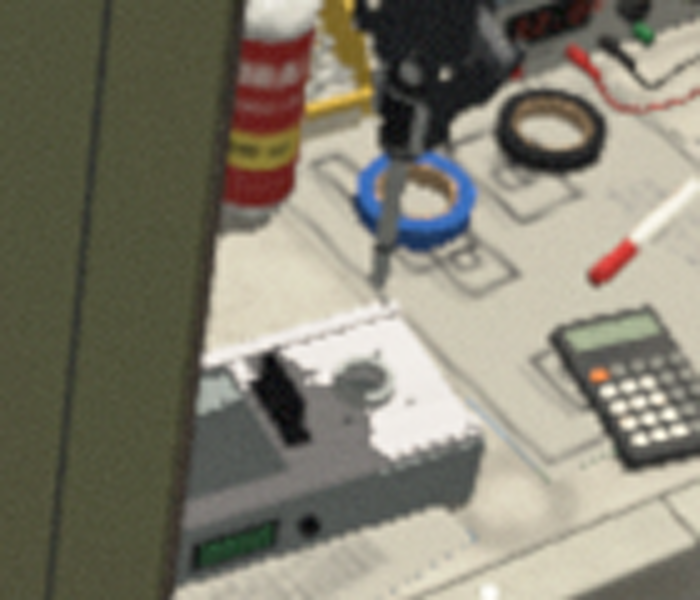

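View pics/t7.png

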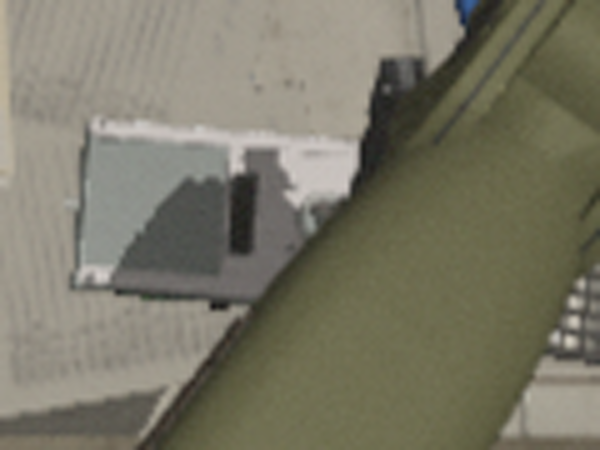

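Run:
```python
from h import *
for z in(.157,.191,.24):
    p=proj('scene',[.487,-.3705,z]);print(z,(p+.4-[290,120])*5)
im=cv2.imread('pics/s7f.png');cv2.imwrite('pics/s7z.png',cv2.resize(im[145:185,350:385],None,fx=14,fy=14,interpolation=cv2.INTER_CUBIC))
```

```text
0.157 [380.06178782 284.0030252 ]
0.191 [387.33556602 242.82628229]
0.24 [398.32010741 180.6429679 ]
```

View pics/s7z.png

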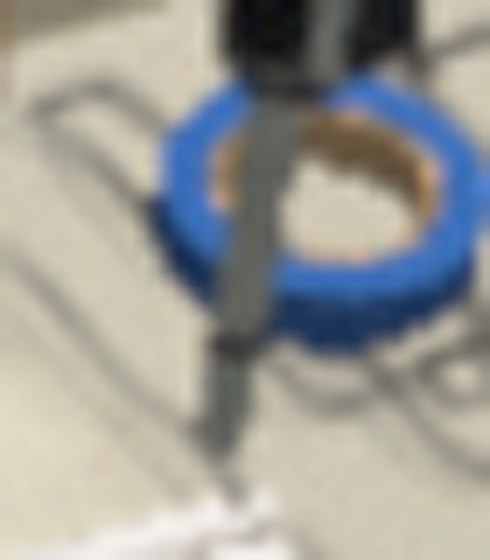

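{"name": "move_arm", "arguments": {"plan": [[0,-0.1,-1,0,0],[0,0,-2,0,0],[0,0,-2,0,0],[0,0,-1,0,0],[0,0,-0.3,0,0],[0,0,0,0,0],[0,0,0,0,0],[0,0,0,0,0]]}}

```text
time_s: 14.65
tcp_pos: [0.4869, -0.3722, 0.2142]
eef_rot: [[0.001, 0.999, 0.043], [-0.001, 0.043, -0.999], [-1.0, 0.001, 0.001]]
force: [-0.5, 0.1, -2.1]
opening: 0.029
```

Run:
```python
from h import *
im=env.camera('scene')[:,:,::-1];cv2.imwrite('pics/s8f.png',im)
cv2.imwrite('pics/s8.png',cv2.resize(im[165:210,340:385],None,fx=13,fy=13,interpolation=cv2.INTER_CUBIC))
s=env.sense();print(s['tcp_pos'])
x,y,z=s['tcp_pos']
for p in([.4873,-.3712,.076],[x,y,z-.1188],[x,y,z-.0848],[x,y,z-.03]): print(p,(proj('scene',p)+.46-[340,165])*13)
```

```text
[ 0.48679386 -0.37216965  0.21406381]
[0.4873, -0.3712, 0.076] [298.4366756  392.00734388]
[np.float64(0.48679385516455476), np.float64(-0.3721696546979956), np.float64(0.09526380594017327)] [312.82719492 336.97409906]
[np.float64(0.48679385516455476), np.float64(-0.3721696546979956), np.float64(0.12926380594017328)] [330.62032245 236.89159917]
[np.float64(0.48679385516455476), np.float64(-0.3721696546979956), np.float64(0.18406380594017327)] [360.72095654  67.58203269]
```

View pics/s8.png

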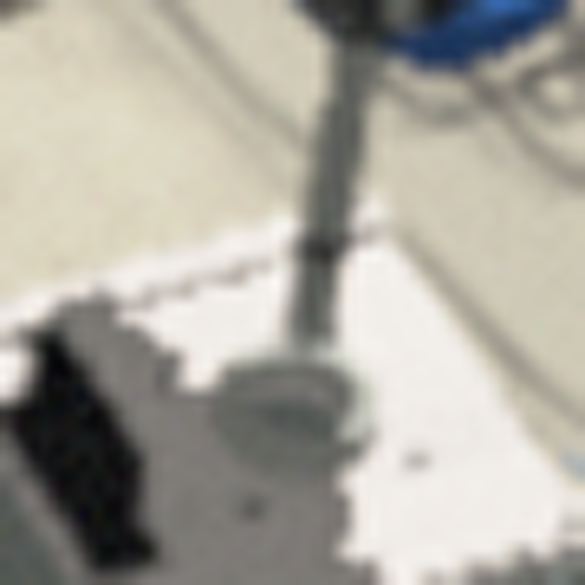

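Run:
```python
from h import *
im=cv2.imread('pics/s8f.png').astype(float).sum(2)/3
x,y,z=env.sense()['tcp_pos']
# per-row centroid of darkness in window round predicted axis
A=proj('scene',[x,y,z-.1188]);B=proj('scene',[x,y,z-.03])
for v in range(171,192):
    u=A[0]+(v-A[1])/(B[1]-A[1])*(B[0]-A[0])
    us=np.arange(int(u)-6,int(u)+7);r=im[v,us]
    bg=np.percentile(r,80); mn=np.sort(r)[:2].mean();h=(bg+mn)/2
    fu=np.arange(us[0],us[-1],.02);fr=np.interp(fu,us,r)
    c=int(round((u-us[0])/.02)); 
    l=c
    while l>0 and fr[l]<h:l-=1
    q=c
    while q<len(fr)-1 and fr[q]<h:q+=1
    print(v,round(u,2),'L',round(fu[l],2),'R',round(fu[q],2),'mid',round((fu[l]+fu[q])/2-u,2),int(bg),int(mn))
```

```text
171 367.06 L 364.9 R 370.14 mid 0.46 196 96
172 366.89 L 364.8 R 368.44 mid -0.27 188 97
173 366.71 L 364.3 R 367.72 mid -0.7 181 99
174 366.53 L 364.18 R 367.62 mid -0.63 179 97
175 366.35 L 363.62 R 367.6 mid -0.74 184 95
176 366.17 L 363.28 R 367.62 mid -0.72 195 93
177 366.0 L 363.46 R 367.48 mid -0.53 193 95
178 365.82 L 363.26 R 367.16 mid -0.61 194 96
179 365.64 L 362.92 R 366.8 mid -0.78 197 96
180 365.46 L 362.78 R 366.82 mid -0.66 203 98
181 365.29 L 362.76 R 366.56 mid -0.63 215 96
182 365.11 L 362.82 R 366.58 mid -0.41 221 93
183 364.93 L 362.32 R 366.9 mid -0.32 234 75
184 364.75 L 362.18 R 366.14 mid -0.59 230 59
185 364.57 L 362.24 R 365.72 mid -0.59 236 86
186 364.4 L 362.14 R 365.58 mid -0.54 238 96
187 364.22 L 362.0 R 365.5 mid -0.47 238 95
188 364.04 L 361.76 R 365.34 mid -0.49 237 95
189 363.86 L 361.56 R 365.3 mid -0.43 237 96
190 363.69 L 361.48 R 365.42 mid -0.24 237 103
191 363.51 L 361.12 R 365.38 mid -0.26 237 133
```

Run:
```python
from h import *
im=cv2.imread('pics/scene3f.png').astype(float).sum(2)/3
k=10
c=im[186:206,352:374].astype(np.float32)
b=cv2.resize(c,None,fx=k,fy=k,interpolation=cv2.INTER_CUBIC)
for th in(110,125,140,155):
    m=(b<th).astype(np.uint8)
    n,l,st,ce=cv2.connectedComponentsWithStats(m)
    for i in range(1,n):
        if st[i,4]>800:
            cs,_=cv2.findContours((l==i).astype(np.uint8),cv2.RETR_EXTERNAL,cv2.CHAIN_APPROX_NONE)
            e=cv2.fitEllipse(cs[0]);q=(np.array(e[0])+.5)/k-.5+[352,186]
            print(th,st[i],q,np.round(e[1],1),np.round(ray('scene',*q,.076),4))
print(proj('scene',[.487,-.371,.076]))
```

```text
110 [  78   75   67   44 1520] [362.72029343 195.27023468] [42.7 61.6] [ 0.4849 -0.3705  0.076 ]
125 [  73   69   75   53 3107] [362.57494812 195.0243927 ] [51.  75.6] [ 0.486  -0.3707  0.076 ]
140 [  70   65   81   59 3679] [362.56483917 194.98496857] [56.5 80.9] [ 0.4862 -0.3707  0.076 ]
140 [  50  113  104   43 1287] [361.98174896 197.6248909 ] [ 63.4 101.8] [ 0.4775 -0.3632  0.076 ]
155 [  67   63   86   63 4211] [362.5375061 194.9849556] [61.  85.8] [ 0.4862 -0.3707  0.076 ]
155 [  48  109  110   50 1881] [361.76271286 198.247789  ] [ 56.8 100.1] [ 0.4756 -0.3612  0.076 ]
[362.49368047 194.7791218 ]
```

{"name": "move_arm", "arguments": {"plan": [[0,-0.1,0,0,0],[0,0,-0.7,0,0],[0,0,-0.7,0,0],[0,0,-0.7,0,0],[0,0,-0.7,0,0],[0,0,0,0,0],[0,0,0,0,0]]}}

```text
time_s: 15.58
tcp_pos: [0.4866, -0.373, 0.1856]
eef_rot: [[0.0, 0.999, 0.043], [-0.0, 0.043, -0.999], [-1.0, 0.0, 0.0]]
force: [-0.2, 0.2, -1.1]
opening: 0.0289
```

Run:
```python
from h import *
im=env.camera('scene')[:,:,::-1];cv2.imwrite('pics/s9f.png',im)
cv2.imwrite('pics/s9.png',cv2.resize(im[165:210,340:385],None,fx=13,fy=13,interpolation=cv2.INTER_CUBIC))
```

```text
(no output)
```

View pics/s9.png

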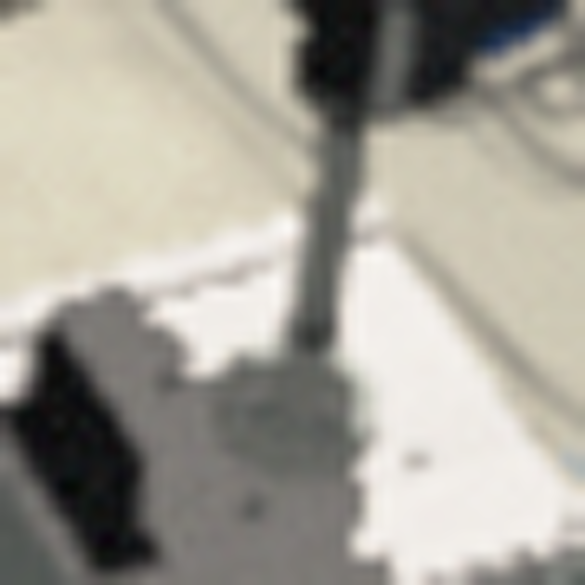

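{"name": "move_arm", "arguments": {"plan": [[0,0,-0.6,0,0],[0,0,-0.6,0,0],[0,0,-0.6,0,0],[0,0,-0.5,0,0],[0,0,-0.2,0,0],[0,0,0,0,0],[0,0,0,0,0],[0,0,0,0,0]]}}

```text
time_s: 16.62
tcp_pos: [0.4867, -0.3731, 0.1608]
eef_rot: [[0.0, 0.999, 0.043], [-0.0, 0.043, -0.999], [-1.0, 0.0, 0.0]]
force: [-0.2, 0.0, -2.7]
opening: 0.0284
```

Run:
```python
from h import *
im=env.camera('scene')[:,:,::-1];cv2.imwrite('pics/s10f.png',im)
c=im[175:210,345:385].astype(float);c=np.clip((c-40)*1.7,0,255).astype(np.uint8)
b=cv2.resize(c,None,fx=15,fy=15,interpolation=cv2.INTER_CUBIC)
s=env.sense();print(s['tcp_pos'],s['force'],s['qd'])
x,y,z=s['tcp_pos']
for p in([.487,-.371,.076],[x,y+.0018,z-.0848],[x,y+.0018,.118]): print((proj('scene',p)+.47-[345,175])*15)
# pts of rim circle & expected
for r in(.014,.02):
  for a in np.arange(0,6.28,.2):
    q=(proj('scene',[.487+r*np.cos(a),-.371+r*np.sin(a),.076])+.47-[345,175])*15
    cv2.circle(b,tuple(int(t) for t in q),1,(0,0,255),-1)
cv2.imwrite('pics/s10.png',b)
```

```text
[ 0.48665894 -0.37304866  0.16075319] [-0.01914083  0.23868191 -2.23692492] [-0.00184186  0.00156613 -0.00229988 -0.00058665 -0.00102802 -0.00167226]
[269.45520711 303.73682696]
[271.33484961 304.58778473]
[296.24199109 164.09509671]
```

View pics/s10.png

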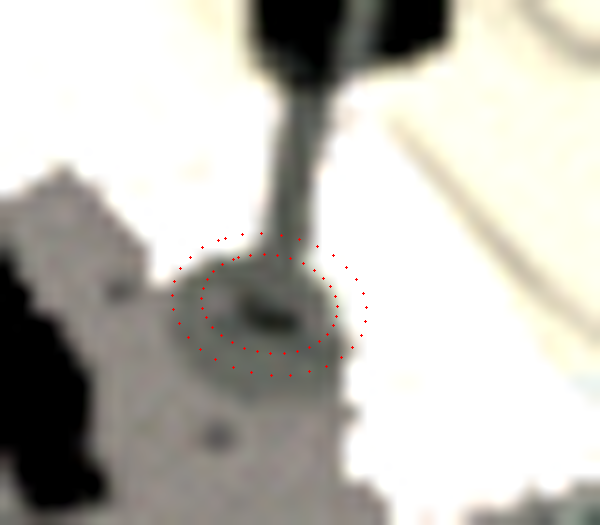

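Run:
```python
from bench import env
s=env.sense();print(s['time_s'],s['tcp_pos'],s['opening']);print(env.finish_job())
```

```text
16.675 [ 0.48665894 -0.37304866  0.16075319] 0.02849189763499083
the job is handed in; nothing more can be done
None
```

I slid the cover shut and lowered the slim probe's rod through the guide hole. I handed the job in at 16.7 s with the gripper still holding the probe. The hand-in gave no verdict.

- **Cover:** I pushed it until it stopped moving, with about 14 N of force at the stop. In the pictures it reached the box's -y edge.
- **Probe choice:** I took the probe in the +y socket, because its thin rod with the dark ring could be seen under the stand's plate. The yellow look-alikes and the stubby probe were left alone.
- **Centring:** The last scene picture shows the ring in the middle of the hole sideways, about 0.1 pixel off, which is under 1 mm. The two cameras agreed to about 1 mm on where the hole is.
- **Height and tilt:** The ring was level with the rim to about 2 mm, and the rod looked upright.
- **Hold:** The arm was still. The measured force was only the probe's weight, about 2 N, so there was no sign of contact with the hole.

**Limits of these checks:** The arm blocked the top camera at the end, so centring along the scene camera's line of sight rests on the arm's own position reading plus the earlier hole measurement. The rod image sat about 2 mm towards +y of where the arm's reading put it, and I corrected for that. I did not take a final close-up of the marker or calculator. I saw no sign of them being disturbed.

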